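Put away the abrasives at the glass-cutting bench

ROBOT

A 6-joint arm with a two-finger parallel gripper is mounted at the origin on the work surface. World frame = base frame: x ahead of the robot, y to its left, z up, the work surface at z = 0. Lengths are in m, angles in rad, forces in N, time in s.
With the tool pointing down it reaches from about 0.3 to 0.875 m from the base axis. Payload 6.4 kg.
Tool frame: the origin (TCP) lies between the finger pads; the fingertips stand 25 mm ahead of it and the grasp point (between the pads) lies 6 mm ahead of it; z points along the fingers, y is the line along which they close (so a half turn about z gives the same grasp; the last joint's range is limited). The gripper opens to 85 mm and grips with 20 to 120 N. Pads are 22 mm wide; open, the fingers measure 114 mm over their backs; the gripper's body (76 mm by 85 mm) begins 54 mm behind the grasp point. The pads swing forward as they close: fully open they stand 13 mm farther back than shut.
Start: joints at [1.064, 0.181, 1.607, -0, 1.354, -0.206], TCP at [0.17, 0.549, 0.256] pointing down, gripper open.
Joint ranges: [-2.99, 2.99], [-0.89, 2.07], [0.3, 2.58], [-1.14, 4.28], [0, 2.63], [-3.12, 3.12]. Speed limits (rad/s): [2.57, 2.57, 3.01, 3.14, 3.14, 3.14].

INTERFACE

Orientations are given as a unit quaternion [w, x, y, z].
In Python, from bench import ctrl gives the robot as it stands.
- The arm moves only by the tool servo_tool, never from a script. Its argument "series" is text: rows parted by semicolons, each of 7 numbers parted by spaces: the gripper command: -1 is fully open, 1 is shut, values between are in proportion, then the shift along the tool's x, y, z in m, then the turn, a rotation vector about the tool's x, y, z in degrees. A call has 1 to 12 rows; each row is the pose to reach, as a shift and turn from the pose commanded when the call began, along the tool's axes at that moment; what a row does not reach only later rows make up. A row lasts 1/12 s, in which the tool goes at most 41.7 mm and 7.16 degrees, less where a joint would pass 70% of its speed; a pose out of reach is approached as far as the arm can. A call with a gripper value outside its range is refused whole. The fingers move at their own pace and stop on an object; the grip force is fixed at half the most. Time passes only in rows, so rows that repeat a pose let the fingers close. It gives the time, the measured TCP pose, the force, the opening and the grip force at its end, in the units of the state.
- ctrl.get_obs(): the state, without advancing time (a new reading comes with each control period).
- ctrl.camera(name): name is "side" or "top" or "wrist"; returns a dict with "img" (400x640x3 uint8, red, green, blue), "z_map" (400x640 float32, m along the optical axis (not along the pixel's ray), 0 where there is no reading), "fovy" (degrees; the focal length in pixels is half the picture's height over the tangent of half this angle, whatever the lens; pixels are square), "cx", "cy" (the principal point, pixels), "extrinsics" (4x4, takes a point from camera to world coordinates); the wrist camera has in their place "T_tool_cam" (4x4, takes a point from camera to tool coordinates, whose origin is the TCP and whose axes are the flange's). Camera axes: x right, y down, z forward; pixel columns grow to the right and rows downward; lengths in m; the calibration is good to about 2 mm. A picture is of the moment at which its call begins: read the wrist's pose just before it.
- ctrl.hand_in(): hands the job in; it is judged then, once.
The state is a dict: "time_s": time; "q": joint angles; "dq": joint speeds; "joint_efforts": joint torques, N m; "eef_pos": TCP position; "eef_rot": TCP orientation; "wrist_force": force on the tool from outside, world axes, zero at the start; "torque": the same for the moment, N m; "opening": opening from 0.0 (shut) to 1.0 (fully open); "grasp_force": force on a finger pad.
Only numpy, scipy, OpenCV 4.12 (cv2) and the standard library are available. Lean on these libraries where they do the work, as an engineer would, in place of code of your own. Each camera call takes 0.05 s, during which the arm holds its last target. There are 200 camera calls.

TASK

Take apart the stack of abrasives on the bench and put each piece away in the plywood rest cut to its own outline, lying flat on the floor of the recess: the small spindle collar first, then the round wheel and the square lap block in either order, and the long dressing stone last. Set the pieces down, do not drop them, and do not knock over or push away the drinking glass.

Things in the scene. Friction and masses are not known exactly. Their poses are not given: they have to be found in the camera images.
- stone: Long rectangular off-white dressing stone, 130 x 60 x 26 mm (x, y, z), 0.4 kg, lying flat at the bottom of the stack. Origin: centre of its underside, z up, x along its length. On its top, about 34 mm either side of its middle along x, lie the wheel and the lap block, side by side.
- wheel: Round grey grinding wheel, solid disc 54 mm in diameter and 26 mm thick, with a small steel hub drawn on its top face, lying flat on one end of the stone. Origin: centre of its underside, z up along its axis.
- lap: Square dark steel lap block, 46 x 46 x 26 mm with a brighter top face, lying flat on the other end of the stone, its sides within 0.12 rad of parallel to the stone's. Origin: centre of its underside, z up, x and y square to its sides.
- collar: Small round brass spindle collar, 32 mm in diameter and 26 mm high, a dark bore drawn on its top (solid, not open). It lies on top of the wheel or of the lap block, whichever is at the +x end of the stone. Origin: centre of its underside, z up along its axis.
- rest_stone: Fixed plywood rest for the stone: rectangular recess 150 x 80 mm (x, y) inside a rim 8 mm wide. The recess floor is 3 mm above the bench, the rim's top 8 mm above the bench. Origin: centre of its underside on the bench, z up, x along its length.
- rest_wheel: Fixed plywood rest for the wheel: the larger round recess, 72 mm in diameter, rim 8 mm wide; floor 3 mm and rim top 8 mm above the bench. Origin: centre of its underside on the bench, z up.
- rest_lap: Fixed plywood rest for the lap block: square recess 62 x 62 mm, rim 8 mm wide; floor 3 mm and rim top 8 mm above the bench. Origin: centre of its underside on the bench, z up, x and y square to its sides. The block goes in only roughly parallel to the sides.
- rest_collar: Fixed plywood rest for the collar: the smaller round recess, 48 mm in diameter, rim 8 mm wide; floor 3 mm and rim top 8 mm above the bench. Origin: centre of its underside on the bench, z up.
- tumbler: Clear drinking glass, 72 mm across the rim and 90 mm tall, standing upright on the bench beyond the rests, towards the far left (+x, +y). Origin: centre of its underside. Leave it alone.
There are look-alikes about, which are no part of the job. What is shaped like the rest_collar but yellow is not meant.

How it is judged:
On the way, in this order (a step that is already met when the one before it is completed fails the run):
1. the collar lies flat in its rest, released (horizontal distance between collar and rest_collar below 0.0145 m and z of collar in the frame of rest_collar between 0.0005 and 0.0065 m and angle between collar's own z axis and vertical below 0.08 rad and contact force between the fingers and collar below 0.2 N), for 0.2 s.
2. the wheel and the lap block both lie flat in their rests, released (horizontal distance between wheel and rest_wheel below 0.0145 m and z of wheel in the frame of rest_wheel between 0.0005 and 0.0065 m and angle between each of wheel, lap's own z axis and vertical below 0.08 rad and contact force between the fingers and wheel below 0.2 N and horizontal distance between lap and rest_lap below 0.0145 m and z of lap in the frame of rest_lap between 0.0005 and 0.0065 m and contact force between the fingers and lap below 0.2 N), for 0.2 s.
3. the stone lies flat in its rest, released (horizontal distance between stone and rest_stone below 0.0145 m and z of stone in the frame of rest_stone between 0.0005 and 0.0065 m and angle between stone's own z axis and vertical below 0.08 rad and contact force between the fingers and stone below 0.2 N), for 0.2 s.
At the end, for the whole second after the job is handed in: Collar, wheel, lap block and stone each lie flat (within 0.08 rad) on the floor of their own rest (underside 0.5 to 6.5 mm above the rest's underside, centre within 14.5 mm of the rest's centre), released and at rest; the glass stands upright within 30 mm of where it was (all of step 1 and all of step 2 and all of step 3 and linear speed of each of collar, wheel, lap, stone below 0.02 m/s and distance of tumbler from where it was at the start of the episode below 0.03 m and angle between tumbler's own z axis and vertical below 0.15 rad); the robot touches nothing.
It fails at once if the collar is dropped (moving faster than 0.7 m/s while no finger touches it) (linear speed of collar above 0.7 m/s and contact force between the fingers and collar below 0.01 N).
It fails at once if the wheel is dropped (moving faster than 0.7 m/s while no finger touches it) (linear speed of wheel above 0.7 m/s and contact force between the fingers and wheel below 0.01 N).
It fails at once if the lap is dropped (moving faster than 0.7 m/s while no finger touches it) (linear speed of lap above 0.7 m/s and contact force between the fingers and lap below 0.01 N).
It fails at once if the stone is dropped (moving faster than 0.7 m/s while no finger touches it) (linear speed of stone above 0.7 m/s and contact force between the fingers and stone below 0.01 N).
It fails at once if the drinking glass is pushed more than 30 mm or tipped (distance of tumbler from where it was at the start of the episode above 0.03 m or angle between tumbler's own z axis and vertical above 0.4 rad).
It also fails if it takes over 120 s, if anything falls off the work surface, if the arm or the gripper's body presses on something with over 40 N, if the wrist force passes 120 N, or if a joint passes its speed limit or range.

## Working session

There is one attempt and no reset: what is moved stays moved. The work goes in short steps, Python scripts to look and compute and a tool call to move; the robot and the scene stay as the last step left them, time stands still between calls to the robot, and variables do not carry over. Pictures are saved under pics/ and viewed, at most 14 in all, crops included, and the job is handed in when it is done.

Besides the shell and the picture viewer there is one more tool, called after "Call:" as name(argument=value, ...) on one line, values as JSON. servo_tool: Moves the arm, as the interface text tells. Its arguments: {"type":"object","properties":{"series":{"type":"string"}},"required":["series"]}

```bash
ls; mkdir -p pics; cat > h.py <<'E'
import numpy as np, cv2
from bench import ctrl
from scipy.spatial.transform import Rotation as R
def rot(q): return R.from_quat([q[1],q[2],q[3],q[0]])
def cam(n):
    o=ctrl.get_obs(); c=ctrl.camera(n)
    if n=='wrist':
        T=np.eye(4); T[:3,:3]=rot(o['eef_rot']).as_matrix(); T[:3,3]=o['eef_pos']; E=T@np.array(c['T_tool_cam'])
    else: E=np.array(c['extrinsics'])
    c['E']=E; c['f']=200/np.tan(np.radians(c['fovy'])/2); return c
def cloud(c):
    z=c['z_map']; v,u=np.mgrid[:z.shape[0],:z.shape[1]]
    P=np.stack([(u-c['cx'])/c['f']*z,(v-c['cy'])/c['f']*z,z],-1)@c['E'][:3,:3].T+c['E'][:3,3]
    P[z==0]=np.nan; return P
def save(c,n): cv2.imwrite('pics/'+n,c['img'][...,::-1])
E
python3 - <<'E'
from h import *
o=ctrl.get_obs(); print({k:np.round(v,3) for k,v in o.items()})
c=cam('top'); save(c,'top0.png'); np.save('top0.npy',cloud(c)); 
s=cam('side'); save(s,'side0.png')
w=cam('wrist'); save(w,'w0.png'); print(np.round(w['T_tool_cam'],3),w['f'],c['f'],np.round(c['E'],3))
E
```

```text
pics
{'time_s': np.float64(0.0), 'q': array([ 1.064,  0.182,  1.608, -0.   ,  1.354, -0.206]), 'dq': array([-0.001,  0.001, -0.002, -0.   ,  0.   , -0.001]), 'joint_efforts': array([ 0.0000e+00, -4.4488e+01, -3.5133e+01, -0.0000e+00,  9.0000e-03,
        0.0000e+00]), 'eef_pos': array([0.17 , 0.549, 0.255]), 'eef_rot': array([-0.   ,  0.15 ,  0.989, -0.001]), 'wrist_force': array([ 0.332, -0.592,  0.553]), 'torque': array([ 0.014,  0.019, -0.029]), 'grasp_force': np.float64(0.0), 'opening': np.float64(0.996)}
[[-0.    -0.946 -0.323  0.083]
 [ 1.    -0.    -0.001  0.   ]
 [ 0.001 -0.323  0.946 -0.118]
 [ 0.     0.     0.     1.   ]] 287.95941399315814 495.665122621228 [[ 2.000e-03 -9.850e-01  1.730e-01  2.990e-01]
 [-1.000e+00 -2.000e-03 -0.000e+00  5.000e-03]
 [ 1.000e-03 -1.730e-01 -9.850e-01  1.447e+00]
 [ 0.000e+00  0.000e+00  0.000e+00  1.000e+00]]
```

View pics/top0.png

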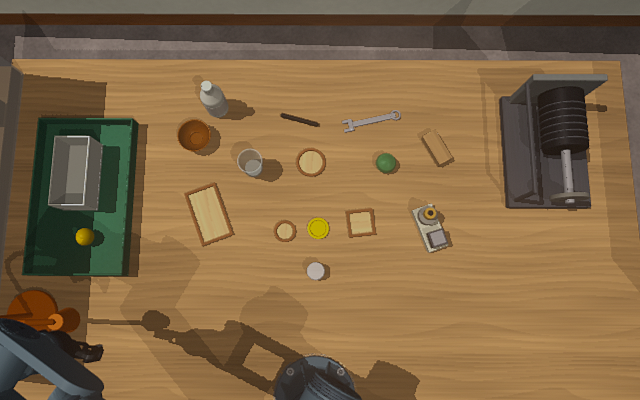

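View pics/side0.png

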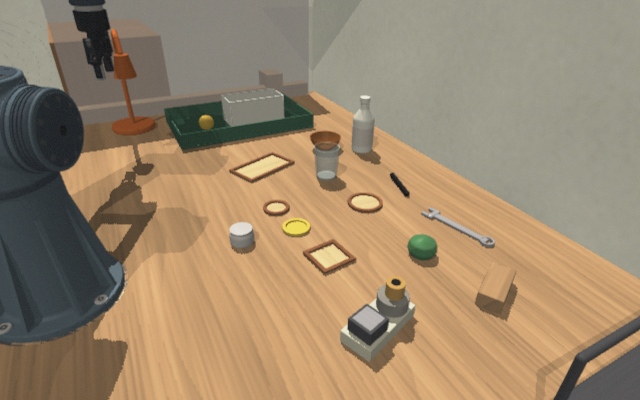

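The top view shows the stack at (430,228): the collar on the wheel at (430,212), and the lap at (437,239). The rests are collar at (285,231), wheel at (311,162), lap at (361,222) and stone at (209,215). The glass is at (250,162).

Possible mix-ups:
- **Collar rest:** wood ring (285,231) or yellow ring (318,229). I choose the wood one.
- **Stone:** the off-white block under the stack (430,228) or the wooden block (437,147). I choose the one under the stack.
- **Wheel:** the disc under the collar (430,212) or the grey cylinder (316,270). I choose the disc.

```bash
python3 - <<'E'
from h import *
P=np.load('top0.npy'); I=cv2.imread('pics/top0.png')
cr=np.hstack([cv2.resize(I[190:265,390:465],(390,390),interpolation=2),cv2.resize(I[190:265,265:340],(390,390),interpolation=2)]);cv2.imwrite('pics/crop0.png',cr)
print('table',np.round(P[300,500],3),P[270,200])
def box(u0,u1,v0,v1,z0,z1):
    Q=P[v0:v1,u0:u1].reshape(-1,3);Q=Q[(Q[:,2]>z0)&(Q[:,2]<z1)]
    r=cv2.minAreaRect((Q[:,:2]*1000).astype(np.float32)); return len(Q),np.round(Q[:,:2].mean(0),4),[np.round(x,1) for x in r]
print('stack z hist',np.histogram(P[195:260,400:460,2],bins=np.arange(-.005,.1,.005)))
for n,a in dict(collar=(400,460,195,260,.07,.09),mid=(400,460,195,260,.045,.06),stone=(400,460,195,260,.015,.035),rcol=(268,302,215,247,.0055,.02),rwheel=(290,332,142,182,.0055,.02),rlap=(340,382,202,244,.0055,.02),rstone=(180,238,178,252,.0055,.02),yel=(304,333,214,244,.0055,.02),glass=(232,268,144,184,.02,.12)).items(): print(n,box(*a))
E
```

```text
table [ 0.264 -0.53  -0.003] [ 0.34679936  0.33444184 -0.00347029]
stack z hist (array([1022, 1478,  271,   19,   22,  115,  200,   68,   16,   19,   85,
        246,  101,    9,    6,    8,   57,   39,    2,    0]), array([-0.005,  0.   ,  0.005,  0.01 ,  0.015,  0.02 ,  0.025,  0.03 ,
        0.035,  0.04 ,  0.045,  0.05 ,  0.055,  0.06 ,  0.065,  0.07 ,
        0.075,  0.08 ,  0.085,  0.09 ,  0.095]))
collar (106, array([ 0.5042, -0.3179]), [array([ 504.7, -318.4]), array([30. , 30.2]), np.float64(76.7)])
mid (432, array([ 0.4604, -0.3323]), [array([ 471.8, -329.6]), array([118.5,  53.1]), np.float64(18.3)])
stone (405, array([ 0.4645, -0.3205]), [array([ 470.4, -329.4]), array([129.8,  62.4]), np.float64(20.4)])
rcol (250, array([0.4608, 0.0904]), [array([461.5,  89.7]), array([88.9, 95.3]), np.float64(2.7)])
rwheel (394, array([0.6669, 0.0185]), [array([669.3,  14.9]), array([120.5, 123.3]), np.float64(0.6)])
rlap (436, array([ 0.4858, -0.1321]), [array([ 484.3, -131.9]), array([118. , 121.4]), np.float64(0.2)])
rstone (913, array([0.5089, 0.3162]), [array([510.1, 315. ]), array([219.2, 169.5]), np.float64(1.6)])
yel (241, array([ 0.4685, -0.0062]), [array([469.3,  -7.9]), array([78.4, 85.7]), np.float64(4.2)])
glass (391, array([0.656 , 0.1901]), [array([650.5, 186.9]), array([70.7, 68.5]), np.float64(45.1)])
```

View pics/crop0.png

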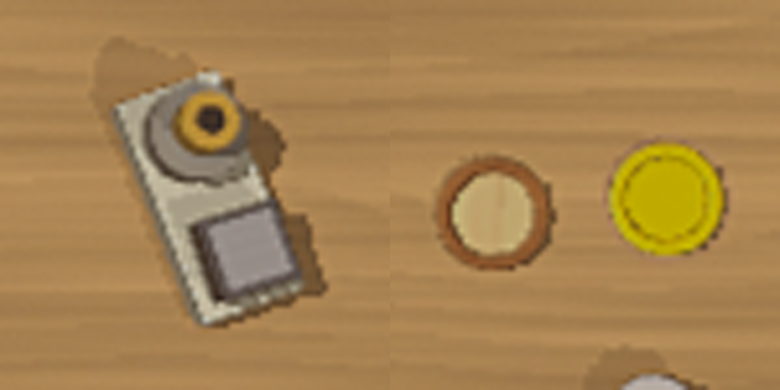

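The crop confirms it: the brass collar with the dark bore sits on the grey wheel at the far end of the stone. The left ring is the wooden collar rest and the right one is the yellow look-alike. Next I refine the rest positions by colour and compute the moves.

```bash
cat >> h.py <<'E'
def plane(c,uv,h):
    uv=np.asarray(uv,float).reshape(-1,2)
    d=np.c_[(uv[:,0]-c['cx'])/c['f'],(uv[:,1]-c['cy'])/c['f'],np.ones(len(uv))]@c['E'][:3,:3].T
    o=c['E'][:3,3]; return o+d*((h-o[2])/d[:,2])[:,None]
def go(p,yaw):
    """shift in tool axes and tool-z turn (deg) to reach p with tool y at yaw (deg), pointing down"""
    o=ctrl.get_obs(); r=rot(o['eef_rot']); s=r.inv().apply(np.array(p)-o['eef_pos'])
    a=np.radians(yaw); y=np.array([np.cos(a),np.sin(a),0]); z=np.array([0,0,-1.]); x=np.cross(y,z)
    t=(r.inv()*R.from_matrix(np.c_[x,y,z])).as_rotvec(degrees=True)
    print('t',round(float(o['time_s']),2),'shift',np.round(s,4),'turn',np.round(t,1),'| pos',np.round(o['eef_pos'],4),'open',round(float(o['opening']),3))
def blob(c,mask,box,h):
    """largest blob in box (u0,u1,v0,v1), convex hull put on plane z=h -> minAreaRect (mm)"""
    u0,u1,v0,v1=box; m=np.zeros(mask.shape,np.uint8); m[v0:v1,u0:u1]=mask[v0:v1,u0:u1]
    k=max(cv2.findContours(m,cv2.RETR_EXTERNAL,cv2.CHAIN_APPROX_NONE)[0],key=cv2.contourArea)
    W=plane(c,k.reshape(-1,2),h)[:,:2]*1000
    r=cv2.minAreaRect(W.astype(np.float32)); return np.round(r[0],1),np.round(r[1],1),round(r[2],1)
E
python3 - <<'E'
from h import *
c=cam('top'); hsv=cv2.cvtColor(c['img'],cv2.COLOR_RGB2HSV)
for u,v in [(285,222),(285,231),(300,250),(209,215),(311,148),(361,209)]: print((u,v),hsv[v,u],c['img'][v,u])
b=hsv[...,0].astype(int); im=c['img'].astype(int)
m=((im[...,0]-im[...,2]>40)&(im[...,1]/(im[...,0]+1)<.66)).astype(np.uint8)
for n,a in dict(rcol=(268,302,215,247),rwheel=(290,332,142,182),rlap=(340,382,202,244),rstone=(180,238,178,252)).items(): print(n,blob(c,m,a,.008))
go([.45,.1,.3],-70)
E
```

```text
(285, 222) [ 13 179 127] [127  76  38]
(285, 231) [ 19 113 191] [191 159 106]
(300, 250) [ 17 132 172] [172 133  83]
(209, 215) [ 19 114 190] [190 158 105]
(311, 148) [ 14 165 150] [150  98  53]
(361, 209) [ 14 157 143] [143  97  55]
rcol (array([459.7,  90.3]), array([58.6, 61.3]), 0.1)
rwheel (array([668.6,  16.6]), array([83.1, 83.7]), 0.1)
rlap (array([ 485.3, -131.6]), array([77. , 77.3]), 7.3)
rstone (array([510.3, 314.2]), array([165.9,  94.6]), 20.8)
t 0.2 shift [-0.4002 -0.3459 -0.044 ] turn [-0.000e+00  1.000e-01  1.428e+02] | pos [0.1702 0.5489 0.2557] open 1.002
```

Call:
servo_tool(series="-1 -.02 -.02 -.02 0 0 6;-1 -.05 -.05 -.04 0 0 13;-1 -.085 -.075 -.044 0 0 20;-1 -.12 -.105 -.044 0 0 27;-1 -.15 -.13 -.044 0 0 34;-1 -.18 -.155 -.044 0 0 41;-1 -.21 -.18 -.044 0 0 48;-1 -.24 -.205 -.044 0 0 55;-1 -.27 -.23 -.044 0 0 62;-1 -.3 -.255 -.044 0 0 69;-1 -.33 -.285 -.044 0 0 76;-1 -.35 -.3 -.044 0 0 83")

```text
time_s: 1.2
eef_pos: [0.4167, 0.1558, 0.3003]
eef_rot: [0.001, 0.77, 0.638, -0.0]
wrist_force: [0.5, 0.7, -0.6]
opening: 1.001
grasp_force: 0.0
```

```bash
python3 - <<'E'
from h import *
go([.44,-.34,.25],-69.6)
E
```

```text
t 1.2 shift [-0.4828  0.1148  0.0509] turn [ 0.1  0.  58.9] | pos [0.4167 0.1558 0.3003] open 1.001
```

Call:
servo_tool(series="-1 -.02 .005 0 0 0 5;-1 -.055 .013 0 0 0 11;-1 -.095 .023 .01 0 0 17;-1 -.135 .032 .02 0 0 23;-1 -.175 .042 .03 0 0 29;-1 -.215 .051 .04 0 0 35;-1 -.255 .061 .05 0 0 41;-1 -.295 .07 .05 0 0 47;-1 -.335 .08 .05 0 0 53;-1 -.375 .089 .05 0 0 59;-1 -.41 .098 .05 0 0 59;-1 -.44 .105 .05 0 0 59")

```text
time_s: 2.2
eef_pos: [0.4405, -0.2957, 0.2501]
eef_rot: [0.0, 0.984, 0.179, -0.0]
wrist_force: [-0.1, -0.0, 1.1]
opening: 0.997
grasp_force: 0.0
```

Call:
servo_tool(series="-1 -.02 .005 0 0 0 0;-1 -.04 .01 0 0 0 0;-1 -.042 .01 0 0 0 0;-1 -.042 .01 0 0 0 0")

```text
time_s: 2.53
eef_pos: [0.4045, -0.3174, 0.25]
eef_rot: [-0.0, 0.984, 0.179, -0.0]
wrist_force: [-0.0, 0.2, -0.1]
opening: 1.002
grasp_force: 0.0
```

```bash
python3 - <<'E'
from h import *
c=cam('wrist'); save(c,'w1.png'); np.save('w1.npy',cloud(c))
go([.505,-.318,.16],-69.6)
E
```

```text
t 2.58 shift [0.093  0.0364 0.0902] turn [-0.  -0.   0.3] | pos [ 0.4051 -0.3168  0.2502] open 1.003
```

View pics/w1.png

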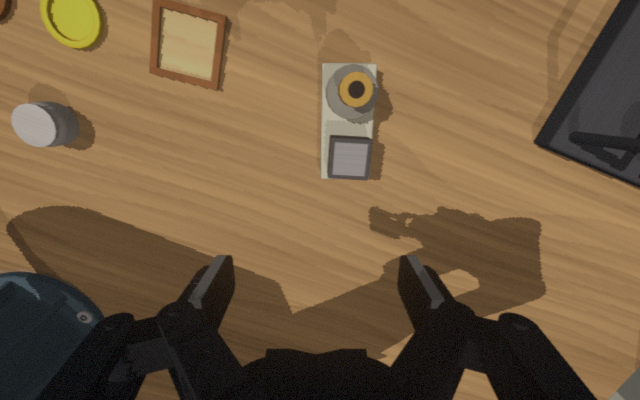

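The wrist view shows the collar at (356,90) on the wheel, the lap at (350,158) and the stone beneath. I measure them by colour on known planes.

```bash
python3 - <<'E'
from h import *
c=cam('wrist'); im=c['img'].astype(int); hsv=cv2.cvtColor(c['img'],cv2.COLOR_RGB2HSV)
P=cloud(c)
print(np.nanmedian(P[85:95,345:370,2]),np.nanmedian(P[150:165,340:360,2]),hsv[90,345],hsv[150,350],hsv[90,332],hsv[130,328],hsv[115,350],hsv[75,325],hsv[125,340])
bore=(im.max(-1)<60).astype(np.uint8)
print('bore',blob(c,bore,(340,372,76,104),.078))
br=((hsv[...,0]<28)&(hsv[...,1]>140)).astype(np.uint8)
print('brass',blob(c,br,(335,374,68,112),.078))
lt=((hsv[...,1]<60)&(hsv[...,2]>110)).astype(np.uint8)
print('laptop',blob(c,lt,(333,369,139,178),.052))
cv2.imwrite('pics/w1c.png',cv2.resize(c['img'][55:190,310:390,::-1],None,fx=4,fy=4,interpolation=cv2.INTER_NEAREST))
E
```

```text
0.0792654823940962 0.0533694912367306 [ 19 153 175] [ 10  16 145] [ 20  40 134] [ 24  40 164] [ 17  41 131] [ 23  42 163] [ 22  43 161]
bore (array([ 504.9, -320. ]), array([11.9, 12.3]), 79.2)
brass (array([ 504.5, -319.5]), array([30.1, 31.1]), 57.2)
laptop (array([ 437.5, -344.6]), array([36.4, 36.9]), 17.1)
```

View pics/w1c.png

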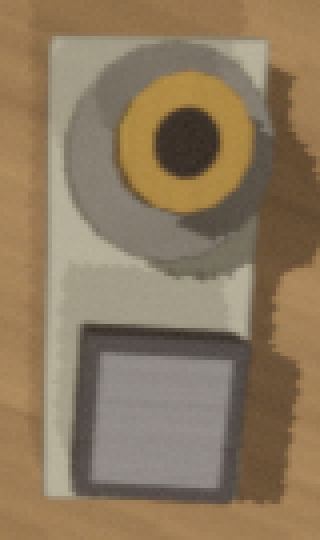

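The crop confirms it: collar centred near (.505,-.3195), and the lap's top face is clear. Approaching the collar.

```bash
python3 - <<'E'
from h import *
go([.505,-.3195,.084],-69.6)
E
```

```text
t 2.63 shift [0.0919 0.0381 0.1664] turn [-0.  -0.   0.4] | pos [ 0.4055 -0.3165  0.2503] open 0.997
```

Call:
servo_tool(series="-1 .03 .013 0 0 0 0;-1 .06 .026 .02 0 0 0;-1 .085 .035 .05 0 0 0;-1 .092 .038 .08 0 0 0;-1 .092 .038 .11 0 0 0;-1 .092 .038 .135 0 0 0;-1 .092 .038 .155 0 0 0;-1 .092 .038 .166 0 0 0;-1 .092 .038 .166 0 0 0;-1 .092 .038 .166 0 0 0")

```text
time_s: 3.47
eef_pos: [0.5052, -0.3193, 0.0845]
eef_rot: [-0.0, 0.984, 0.181, -0.0]
wrist_force: [-0.3, -0.4, 1.8]
opening: 0.999
grasp_force: 0.0
```

```bash
python3 - <<'E'
from h import *
c=cam('wrist'); save(c,'w2.png')
go([.505,-.3195,.084],-69.6)
E
```

```text
t 3.52 shift [-0.0005 -0.0007  0.0016] turn [ 0.1 -0.1  0.4] | pos [ 0.5057 -0.32    0.0856] open 0.996
```

View pics/w2.png

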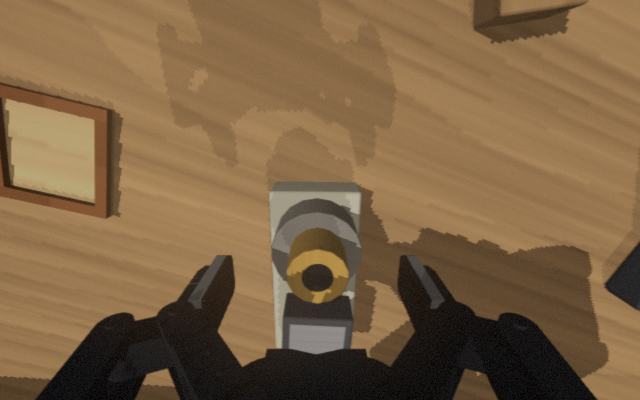

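The collar sits midway between the fingers at (317,275). Closing.

Call:
servo_tool(series="1 0 0 0 0 0 0;1 0 0 0 0 0 0;1 0 0 0 0 0 0;1 0 0 0 0 0 0;1 0 0 0 0 0 0;1 0 0 0 0 0 0;1 0 0 0 0 0 0;1 0 0 -.005 0 0 0;1 0 0 -.02 0 0 0;1 0 0 -.05 0 0 0;1 0 0 -.08 0 0 0;1 0 0 -.1 0 0 0")

```text
time_s: 4.52
eef_pos: [0.5051, -0.3202, 0.1869]
eef_rot: [0.001, 0.984, 0.18, 0.001]
wrist_force: [1.0, -0.6, -0.1]
opening: 0.336
grasp_force: 59.3
```

```bash
python3 - <<'E'
from h import *
go([.4597,.0903,.16],-69.6)
E
```

```text
t 4.52 shift [ 0.1031 -0.4     0.0263] turn [ 0.1 -0.   0.4] | pos [ 0.5051 -0.3202  0.1869] open 0.336
```

Call:
servo_tool(series="1 .005 -.02 0 0 0 0;1 .013 -.05 0 0 0 0;1 .022 -.085 0 0 0 0;1 .032 -.125 0 0 0 0;1 .042 -.165 0 0 0 0;1 .052 -.205 0 0 0 0;1 .062 -.245 0 0 0 0;1 .072 -.28 0 0 0 0;1 .08 -.315 0 0 0 0;1 .087 -.345 0 0 0 0;1 .092 -.365 0 0 0 0;1 .095 -.375 0 0 0 0")

```text
time_s: 5.52
eef_pos: [0.4595, 0.0669, 0.1842]
eef_rot: [-0.0, 0.983, 0.182, -0.0]
wrist_force: [1.0, -0.6, -0.4]
opening: 0.335
grasp_force: 59.4
```

Call:
servo_tool(series="1 .004 -.012 .01 0 0 0;1 .008 -.022 .02 0 0 0;1 .008 -.025 .026 0 0 0;1 .008 -.025 .026 0 0 0")

```text
time_s: 5.85
eef_pos: [0.4578, 0.0908, 0.1563]
eef_rot: [-0.0, 0.984, 0.181, -0.002]
wrist_force: [-0.9, 0.1, -1.0]
opening: 0.341
grasp_force: 59.4
```

```bash
python3 - <<'E'
from h import *
c=cam('wrist'); save(c,'w3.png')
go([.4597,.0903,.035],-69.6)
print('rest expected px', ((lambda q: (q[:2]/q[2]*c['f']+[c['cx'],c['cy']]))(np.linalg.inv(c['E'])[:3]@[.4597,.0903,.008,1])))
im=c['img'].astype(int); m=((im[...,0]-im[...,2]>40)&(im[...,1]/(im[...,0]+1)<.66)).astype(np.uint8)
n,l,s,ce=cv2.connectedComponentsWithStats(m)
for i in range(1,n):
    if s[i,4]>150: print(s[i],blob(c,(l==i).astype(np.uint8),(0,640,0,400),.008))
E
```

```text
t 5.9 shift [0.0015 0.0006 0.1221] turn [-0.   0.1  0.4] | pos [0.4584 0.0904 0.1572] open 0.339
rest expected px [317.4498548  188.92802861]
[  15    0  133  143 1760] (array([483.6, 311.1]), array([111.8,  84. ]), 21.1)
[ 446    0  108   46 1416] (array([641.8,   5.9]), array([31.8, 84.5]), 20.8)
[133  21  20  69 378] (array([516.2, 268.7]), array([51.3,  8.9]), 20.2)
[286 156  64  62 763] (array([461.8,  90.9]), array([60.8, 61.5]), 68.6)
[ 479  196  104   83 1965] (array([ 485.9, -130.7]), array([79. , 81.4]), 7.2)
```

View pics/w3.png

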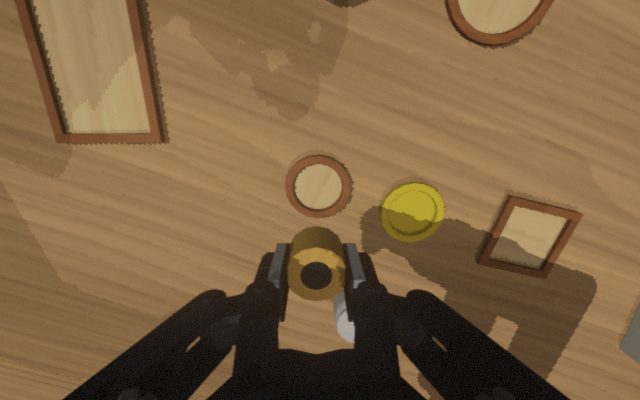

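The wooden collar rest is at (319,186), just ahead of the held collar, and the wrist and top estimates agree within about 2 mm. Lowering.

Call:
servo_tool(series="1 .002 .001 .015 0 0 0;1 .002 .001 .04 0 0 0;1 .002 .001 .065 0 0 0;1 .002 .001 .085 0 0 0;1 .002 .001 .1 0 0 0;1 .002 .001 .108 0 0 0;1 .002 .001 .114 0 0 0;1 .002 .001 .117 0 0 0;1 .002 .001 .119 0 0 0;1 .002 .001 .12 0 0 0;1 .002 .001 .12 0 0 0")

```text
time_s: 6.82
eef_pos: [0.462, 0.0904, 0.0389]
eef_rot: [0.0, 0.984, 0.18, 0.001]
wrist_force: [0.6, 0.3, -1.0]
opening: 0.338
grasp_force: 59.4
```

Call:
servo_tool(series="1 0 0 .001 0 0 0;1 0 0 .002 0 0 0;1 0 0 .002 0 0 0;1 0 0 .002 0 0 0")

```text
time_s: 7.15
eef_pos: [0.4615, 0.0905, 0.0364]
eef_rot: [0.0, 0.984, 0.18, 0.0]
wrist_force: [-0.6, 0.1, -0.5]
opening: 0.334
grasp_force: 59.4
```

Call:
servo_tool(series="1 0 0 .0005 0 0 0;1 0 0 .001 0 0 0;1 0 0 .001 0 0 0;1 0 0 .001 0 0 0")

```text
time_s: 7.48
eef_pos: [0.4615, 0.0905, 0.0363]
eef_rot: [0.0, 0.984, 0.18, -0.0]
wrist_force: [-4.5, -0.3, 11.6]
opening: 0.341
grasp_force: 60.6
```

Contact (11.6 N up). Release slowly and retreat.

Call:
servo_tool(series="-.1 0 0 0 0 0 0;-.1 0 0 0 0 0 0;-.1 0 0 -.001 0 0 0;-.1 0 0 -.002 0 0 0;-.1 0 0 -.02 0 0 0;-.1 0 0 -.05 0 0 0;-1 0 0 -.085 0 0 0;-1 0 0 -.12 0 0 0;-1 0 0 -.15 0 0 0;-1 0 0 -.17 0 0 0;-1 0 0 -.17 0 0 0")

```text
time_s: 8.4
eef_pos: [0.4643, 0.0904, 0.2104]
eef_rot: [0.001, 0.984, 0.18, 0.004]
wrist_force: [0.7, -0.1, -0.0]
opening: 1.003
grasp_force: 0.0
```

```bash
python3 - <<'E'
from h import *
c=cam('wrist'); cv2.imwrite('pics/w4.png',c['img'][100:300,220:460,::-1]); hsv=cv2.cvtColor(c['img'],cv2.COLOR_RGB2HSV)
t=cam('top'); im=t['img'].astype(int)
br=((hsv[...,0]<28)&(hsv[...,1]>170)&(hsv[...,2]>120)).astype(np.uint8)
P=cloud(t); s=P[215:247,268:302]; print('tall pts',np.nanmean(s[(s[...,2]>.017)],0), np.nanmax(s[...,2]))
go([.46,-.3,.2],-69.6)
E
```

```text
tall pts [0.41390761 0.06000939 0.48922576] 0.5822168371611623
t 8.5 shift [-0.1401  0.3644  0.0059] turn [ 0.  -0.1  0.4] | pos [0.4618 0.0904 0.2058] open 1.002
```

View pics/w4.png

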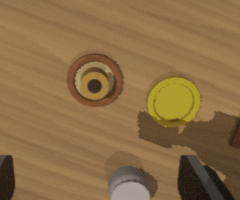

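The collar sits flat in its rest at crop (95,83). Back to the stack.

Call:
servo_tool(series="-1 -.008 .02 0 0 0 0;-1 -.02 .05 0 0 0 0;-1 -.034 .085 0 0 0 0;-1 -.05 .125 0 0 0 0;-1 -.065 .165 0 0 0 0;-1 -.08 .205 0 0 0 0;-1 -.095 .245 0 0 0 0;-1 -.11 .285 0 0 0 0;-1 -.122 .32 0 0 0 0;-1 -.132 .345 0 0 0 0;-1 -.138 .36 0 0 0 0;-1 -.14 .364 0 0 0 0")

```text
time_s: 9.5
eef_pos: [0.4585, -0.3013, 0.2033]
eef_rot: [-0.001, 0.984, 0.179, -0.001]
wrist_force: [0.2, 0.2, -0.2]
opening: 1.0
grasp_force: 0.0
```

Call:
servo_tool(series="-1 -.02 0.01 0 0 0 0;-1 -.04 .017 0 0 0 0;-1 -.04 .017 0 0 0 0;-1 -.04 .017 0 0 0 0")

```text
time_s: 9.83
eef_pos: [0.4277, -0.3282, 0.2043]
eef_rot: [-0.001, 0.984, 0.18, -0.0]
wrist_force: [0.1, 0.4, -0.6]
opening: 1.001
grasp_force: 0.0
```

```bash
python3 - <<'E'
from h import *
c=cam('wrist'); save(c,'w5.png'); P=cloud(c); z=P[...,2]
ok=(np.abs(P[...,0]-.47)<.09)&(np.abs(P[...,1]+.33)<.09)
for lo,hi in ((.044,.062),(.018,.034)):
    m=(ok&(z>lo)&(z<hi)).astype(np.uint8)
    n,l,s,ce=cv2.connectedComponentsWithStats(m)
    for i in range(1,n):
        if s[i,4]>150:
            q=P[l==i]; print(s[i],np.round(q.mean(0),4),cv2.minAreaRect((q[:,:2]*1000).astype(np.float32)))
go([.505,-.319,.065],-69.6)
E
```

```text
[ 308   81   59   62 2861] [ 0.5033 -0.3193  0.0529] ((502.50921630859375, -319.5588073730469), (52.98867416381836, 52.707611083984375), 24.285369873046875)
[ 311  161   50   49 2176] [ 0.4392 -0.3434  0.0529] ((437.7881774902344, -343.994384765625), (46.01520538330078, 45.99174499511719), 17.085033416748047)
[ 304   78   63  128 2480] [ 0.4771 -0.3207  0.0268] ((470.1827392578125, -330.44305419921875), (129.87522888183594, 59.90205001831055), 19.950803756713867)
t 9.88 shift [0.0749 0.0191 0.1395] turn [-0.1 -0.   0.4] | pos [ 0.4282 -0.328   0.2046] open 0.999
```

View pics/w5.png

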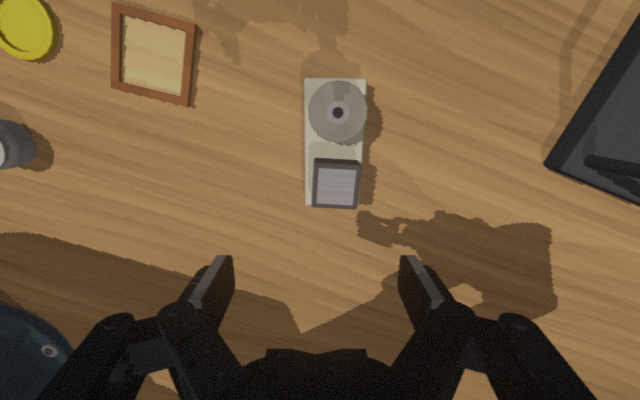

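The wheel's hub is at (338,112) and the lap at (336,186); both are clean depth fits. Grasping the wheel now.

Call:
servo_tool(series="-1 .02 .005 0 0 0 0;-1 .05 .012 .01 0 0 0;-1 .07 .018 .035 0 0 0;-1 .073 .018 .065 0 0 0;-1 .073 .018 .095 0 0 0;-1 .073 .018 .12 0 0 0;-1 .073 .018 .137 0 0 0;-1 .073 .018 .146 0 0 0;-1 .073 .018 .146 0 0 0;-1 .073 .018 .146 0 0 0")

```text
time_s: 10.72
eef_pos: [0.5034, -0.3197, 0.0595]
eef_rot: [-0.0, 0.984, 0.181, -0.0]
wrist_force: [-0.6, -0.3, 1.1]
opening: 1.001
grasp_force: 0.0
```

Call:
servo_tool(series="1 0 0 0 0 0 0;1 0 0 0 0 0 0;1 0 0 0 0 0 0;1 0 0 0 0 0 0;1 0 0 0 0 0 0;1 0 0 0 0 0 0;1 0 0 -.005 0 0 0;1 0 0 -.02 0 0 0;1 0 0 -.05 0 0 0;1 0 0 -.085 0 0 0;1 0 0 -.11 0 0 0;1 0 0 -.12 0 0 0")

```text
time_s: 11.72
eef_pos: [0.5045, -0.3222, 0.1845]
eef_rot: [0.003, 0.984, 0.18, 0.002]
wrist_force: [1.3, -0.8, -0.7]
opening: 0.6
grasp_force: 62.9
```

```bash
python3 - <<'E'
from h import *
go([.6680,.016,.18],-69.6)
E
```

```text
t 11.72 shift [ 0.2728 -0.2583  0.0037] turn [ 0.4 -0.2  0.4] | pos [ 0.5045 -0.3222  0.1845] open 0.6
```

Call:
servo_tool(series="1 .012 -.011 0 0 0 0;1 .032 -.03 0 0 0 0;1 .058 -.055 0 0 0 0;1 .086 -.081 0 0 0 0;1 .114 -.108 0 0 0 0;1 .142 -.134 0 0 0 0;1 .17 -.161 0 0 0 0;1 .198 -.187 0 0 0 0;1 .222 -.21 0 0 0 0;1 .24 -.227 0 0 0 0;1 .252 -.238 0 0 0 0;1 .26 -.245 0 0 0 0")

```text
time_s: 12.72
eef_pos: [0.6591, 0.0026, 0.1784]
eef_rot: [-0.0, 0.983, 0.181, -0.001]
wrist_force: [-0.5, -1.4, -1.2]
opening: 0.598
grasp_force: 62.8
```

Call:
servo_tool(series="1 .004 -.004 .01 0 0 0;1 .007 -.007 .02 0 0 0;1 .007 -.007 .025 0 0 0;1 .007 -.007 .025 0 0 0")

```text
time_s: 13.05
eef_pos: [0.6613, 0.0088, 0.1513]
eef_rot: [-0.001, 0.984, 0.18, -0.002]
wrist_force: [-0.5, 0.6, -1.7]
opening: 0.603
grasp_force: 62.8
```

```bash
python3 - <<'E'
from h import *
c=cam('wrist'); save(c,'w6.png')
im=c['img'].astype(int); m=((im[...,0]-im[...,2]>40)&(im[...,1]/(im[...,0]+1)<.66)).astype(np.uint8)
n,l,s,ce=cv2.connectedComponentsWithStats(m)
for i in range(1,n):
    if s[i,4]>300: print(s[i],blob(c,(l==i).astype(np.uint8),(0,640,0,400),.008))
P=cloud(c); z=P[...,2]; h=(z>.09)&(np.hypot(*(np.moveaxis(P[...,:2],-1,0)-ctrl.get_obs()['eef_pos'][:2,None,None]))<.05)
print('held z median', np.nanmedian(z[h]) if h.any() else None)
go([.6686,.0166,.035],-69.6)
E
```

```text
[   0  176   50  118 1146] (array([502.6, 265.6]), array([138.,  50.]), 0.9)
held z median 0.18536897589826362
t 13.1 shift [ 0.0095 -0.0049  0.1174] turn [-0.1  0.2  0.3] | pos [0.6618 0.0087 0.1524] open 0.598
```

View pics/w6.png

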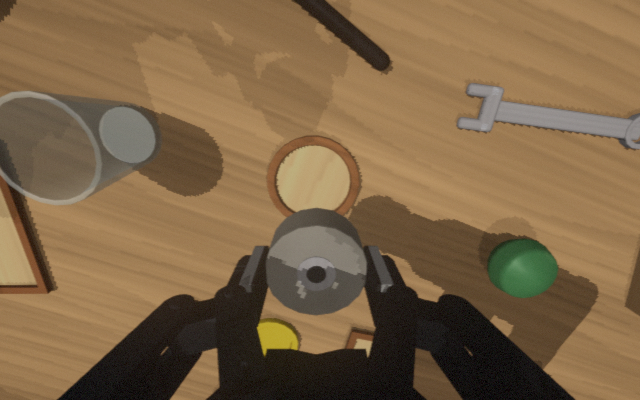

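The wheel rest is at about (313,179), just ahead of the held wheel. The glass is well clear on the left.

```bash
python3 - <<'E'
from h import *
c=cam('wrist')
print(plane(c,[(267,180),(360,180),(314,136)],.008))
go([.6686,.0166,.035],-69.6)
E
```

```text
[[ 0.6563626   0.05627734  0.008     ]
 [ 0.68736706 -0.02583853  0.008     ]
 [ 0.71030773  0.02911687  0.008     ]]
t 13.15 shift [ 0.0088 -0.0052  0.1184] turn [-0.   0.1  0.3] | pos [0.6624 0.0086 0.1534] open 0.599
```

Call:
servo_tool(series="1 .003 -.002 .005 0 0 0;1 .006 -.004 .015 0 0 0;1 .009 -.005 .035 0 0 0;1 .009 -.005 .055 0 0 0;1 .009 -.005 .075 0 0 0;1 .009 -.005 .09 0 0 0;1 .009 -.005 .1 0 0 0;1 .009 -.005 .107 0 0 0;1 .009 -.005 .111 0 0 0;1 .009 -.005 .113 0 0 0;1 .009 -.005 .113 0 0 0;1 .009 -.005 .113 0 0 0")

```text
time_s: 14.15
eef_pos: [0.6705, 0.0175, 0.0423]
eef_rot: [0.0, 0.984, 0.18, 0.001]
wrist_force: [-0.1, -0.5, -1.3]
opening: 0.601
grasp_force: 62.8
```

Call:
servo_tool(series="1 0 0 .001 0 0 0;1 0 0 .002 0 0 0;1 0 0 .002 0 0 0;1 0 0 .002 0 0 0")

```text
time_s: 14.48
eef_pos: [0.6698, 0.0176, 0.0395]
eef_rot: [0.0, 0.984, 0.18, 0.0]
wrist_force: [-0.3, -0.0, -2.1]
opening: 0.603
grasp_force: 62.8
```

Call:
servo_tool(series="1 0 0 .001 0 0 0;1 0 0 .002 0 0 0;1 0 0 .003 0 0 0;1 0 0 .003 0 0 0;1 0 0 .003 0 0 0")

```text
time_s: 14.9
eef_pos: [0.67, 0.0176, 0.0386]
eef_rot: [0.0, 0.984, 0.18, 0.0]
wrist_force: [-7.1, 0.3, 14.5]
opening: 0.602
grasp_force: 64.3
```

Call:
servo_tool(series="1 0 0 .0005 0 0 0;1 0 0 .001 0 0 0;1 0 0 .001 0 0 0;1 0 0 .001 0 0 0")

```text
time_s: 15.23
eef_pos: [0.6701, 0.0176, 0.0386]
eef_rot: [0.0, 0.984, 0.18, 0.0]
wrist_force: [-10.5, 0.6, 20.3]
opening: 0.604
grasp_force: 64.9
```

Call:
servo_tool(series=".1 0 0 0 0 0 0;0 0 0 0 0 0 0;-.3 0 0 0 0 0 0;-.6 0 0 -.001 0 0 0;-.6 0 0 -.003 0 0 0;-.6 0 0 -.02 0 0 0;-1 0 0 -.05 0 0 0;-1 0 0 -.085 0 0 0;-1 0 0 -.12 0 0 0;-1 0 0 -.15 0 0 0;-1 0 0 -.165 0 0 0;-1 0 0 -.165 0 0 0")

```text
time_s: 16.23
eef_pos: [0.6725, 0.0173, 0.2059]
eef_rot: [0.001, 0.984, 0.18, 0.004]
wrist_force: [0.4, -0.3, -0.0]
opening: 1.001
grasp_force: 0.0
```

```bash
python3 - <<'E'
from h import *
c=cam('wrist'); save(c,'w7.png'); P=cloud(c); z=P[...,2]
m=(np.abs(P[...,0]-.669)<.06)&(np.abs(P[...,1]-.016)<.06)&(z>.02)&(z<.06); q=P[m]
r=cv2.minAreaRect((q[:,:2]*1000).astype(np.float32)); d=np.hypot(q[:,0]-r[0][0]/1000,q[:,1]-r[0][1]/1000)<.023
A=np.c_[q[d][:,:2],np.ones(d.sum())]; f=np.linalg.lstsq(A,q[d][:,2],rcond=None)[0]
print(r,'top z',np.median(q[d][:,2]),'tilt',f[:2])
go([.4378,-.3440,.06],-72.9)
E
```

```text
((670.150634765625, 18.495376586914062), (53.00320053100586, 52.71254348754883), 22.10213279724121) top z 0.030025885804652624 tilt [ 0.00132751 -0.00187778]
t 16.28 shift [-0.3469  0.2548  0.142 ] turn [ 0.1 -0.2  3.7] | pos [0.6712 0.0174 0.2028] open 0.998
```

The wheel is flat (tilt ~0.002) with its top at 30 mm, so it is seated. Now the lap.

Call:
servo_tool(series="-1 -.015 .011 0 0 0 3;-1 -.045 .033 0 0 0 3.7;-1 -.077 .056 0 0 0 3.7;-1 -.109 .08 0 0 0 3.7;-1 -.141 .103 0 0 0 3.7;-1 -.173 .127 0 0 0 3.7;-1 -.205 .15 0 0 0 3.7;-1 -.237 .174 0 0 0 3.7;-1 -.269 .197 0 0 0 3.7;-1 -.3 .22 0 0 0 3.7;-1 -.325 .238 0 0 0 3.7;-1 -.34 .25 0 0 0 3.7")

```text
time_s: 17.28
eef_pos: [0.4376, -0.3384, 0.198]
eef_rot: [-0.001, 0.989, 0.147, -0.001]
wrist_force: [0.7, 0.0, 0.5]
opening: 1.0
grasp_force: 0.0
```

Call:
servo_tool(series="-1 -.007 .005 0.03 0 0 0;-1 -.007 .005 .06 0 0 0;-1 -.007 .005 .08 0 0 0;-1 -.007 .005 .08 0 0 0;-1 -.007 .005 .08 0 0 0")

```text
time_s: 17.7
eef_pos: [0.4339, -0.3421, 0.1178]
eef_rot: [-0.002, 0.989, 0.148, -0.001]
wrist_force: [0.2, -0.4, 0.7]
opening: 0.999
grasp_force: 0.0
```

```bash
python3 - <<'E'
from h import *
go([.4378,-.3440,.0595],-72.9)
E
```

```text
t 17.7 shift [0.0033 0.0033 0.0583] turn [-0.3  0.1 -0. ] | pos [ 0.4339 -0.3421  0.1178] open 0.999
```

Call:
servo_tool(series="-1 .003 .003 .01 0 0 0;-1 .003 .003 .03 0 0 0;-1 .003 .003 .045 0 0 0;-1 .003 .003 .055 0 0 0;-1 .003 .003 .058 0 0 0;-1 .003 .003 .058 0 0 0;-1 .003 .003 .058 0 0 0")

```text
time_s: 18.28
eef_pos: [0.4396, -0.346, 0.0631]
eef_rot: [0.001, 0.989, 0.148, 0.0]
wrist_force: [0.5, 0.1, -0.4]
opening: 1.002
grasp_force: 0.0
```

Call:
servo_tool(series="1 0 0 0 0 0 0;1 0 0 0 0 0 0;1 0 0 0 0 0 0;1 0 0 0 0 0 0;1 0 0 0 0 0 0;1 0 0 0 0 0 0;1 0 0 0 0 0 0")

```text
time_s: 18.87
eef_pos: [0.4395, -0.346, 0.0634]
eef_rot: [0.001, 0.989, 0.148, 0.0]
wrist_force: [-0.6, 0.2, 6.9]
opening: 0.521
grasp_force: 62.5
```

Call:
servo_tool(series="1 0 0 -.005 0 0 0;1 0 0 -.02 0 0 0;1 0 0 -.05 0 0 0;1 0 0 -.085 0 0 0;1 0 0 -.11 0 0 0;1 0 0 -.12 0 0 0;1 0 0 -.12 0 0 0")

```text
time_s: 19.45
eef_pos: [0.44, -0.3467, 0.185]
eef_rot: [0.002, 0.989, 0.148, 0.001]
wrist_force: [-0.2, 0.6, -2.7]
opening: 0.521
grasp_force: 62.2
```

```bash
python3 - <<'E'
from h import *
go([.4855,-.1315,.14],-82.7)
E
```

```text
t 19.45 shift [ 0.1065 -0.1926  0.0443] turn [ 0.3 -0.1  9.8] | pos [ 0.44   -0.3467  0.185 ] open 0.521
```

Call:
servo_tool(series="1 .006 -.01 0 0 0 3;1 .018 -.033 0 0 0 7;1 .036 -.065 0 0 0 9.8;1 .055 -.1 0 0 0 9.8;1 .073 -.132 0 0 0 9.8;1 .089 -.16 .01 0 0 9.8;1 .1 -.18 .02 0 0 9.8;1 .106 -.192 .03 0 0 9.8;1 .1065 -.1925 .04 0 0 9.8;1 .1065 -.1925 .044 0 0 9.8;1 .1065 -.1925 .044 0 0 9.8;1 .1065 -.1925 .044 0 0 9.8")

```text
time_s: 20.45
eef_pos: [0.4838, -0.131, 0.1375]
eef_rot: [-0.0, 0.998, 0.063, -0.001]
wrist_force: [0.2, -1.1, -1.5]
opening: 0.519
grasp_force: 62.2
```

```bash
python3 - <<'E'
from h import *
c=cam('wrist'); save(c,'w8.png')
im=c['img'].astype(int); m=((im[...,0]-im[...,2]>40)&(im[...,1]/(im[...,0]+1)<.66)).astype(np.uint8)
n,l,s,ce=cv2.connectedComponentsWithStats(m)
for i in range(1,n):
    if s[i,4]>300: print(s[i],blob(c,(l==i).astype(np.uint8),(0,640,0,400),.008))
P=cloud(c); o=ctrl.get_obs()['eef_pos']; z=P[...,2]
m=(np.hypot(P[...,0]-o[0],P[...,1]-o[1])<.04)&(np.abs(z-(o[2]-.0114))<.006); q=P[m]
print(o,len(q),cv2.minAreaRect((q[:,:2]*1000).astype(np.float32)))
go([.4865,-.1315,.044],-82.7)
E
```

```text
[329 152  33  41 323] (array([ 509.7, -153.1]), array([36.2, 28.1]), 7.3)
[  34  157   76   66 1146] (array([463.5,  85.9]), array([62. , 58.2]), 27.0)
[ 0.48425318 -0.13130256  0.13815106] 7613 ((483.2877197265625, -130.58599853515625), (46.3591194152832, 71.69380950927734), 7.481780052185059)
t 20.5 shift [0.0022 0.0005 0.0942] turn [ 0.   0.  -0.1] | pos [ 0.4843 -0.1313  0.1382] open 0.518
```

View pics/w8.png

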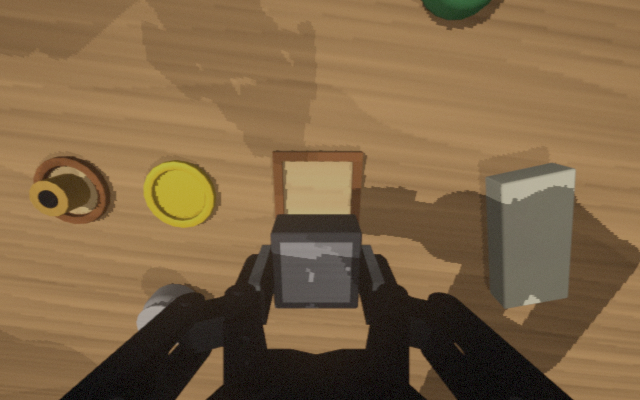

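The lap is held square to its rest at (319,185) and aligned in u. The stone is at (530,235), where it was. Lowering.

Call:
servo_tool(series="1 .003 .001 .005 0 0 0;1 .003 .001 .02 0 0 0;1 .003 .001 .04 0 0 0;1 .003 .001 .06 0 0 0;1 .003 .001 .075 0 0 0;1 .003 .001 .085 0 0 0;1 .003 .001 .09 0 0 0;1 .003 .001 .092 0 0 0;1 .003 .001 .093 0 0 0;1 .003 .001 .093 0 0 0;1 .003 .001 .093 0 0 0")

```text
time_s: 21.42
eef_pos: [0.4881, -0.1312, 0.0462]
eef_rot: [0.0, 0.998, 0.063, 0.001]
wrist_force: [0.3, -0.5, -3.2]
opening: 0.521
grasp_force: 62.2
```

Call:
servo_tool(series="1 0 0 .001 0 0 0;1 0 0 .002 0 0 0;1 0 0 .002 0 0 0;1 0 0 .002 0 0 0")

```text
time_s: 21.75
eef_pos: [0.4875, -0.1308, 0.0434]
eef_rot: [0.0, 0.998, 0.063, 0.0]
wrist_force: [-0.7, -0.3, -3.4]
opening: 0.515
grasp_force: 62.2
```

Call:
servo_tool(series="1 0 0 .001 0 0 0;1 0 0 .002 0 0 0;1 0 0 .002 0 0 0;1 0 0 .002 0 0 0")

```text
time_s: 22.08
eef_pos: [0.4873, -0.1308, 0.0412]
eef_rot: [-0.0, 0.998, 0.063, -0.0]
wrist_force: [0.0, 0.2, -3.3]
opening: 0.518
grasp_force: 62.2
```

Call:
servo_tool(series="1 0 0 .0005 0 0 0;1 0 0 .001 0 0 0;1 0 0 .001 0 0 0;1 0 0 .001 0 0 0")

```text
time_s: 22.42
eef_pos: [0.4875, -0.1309, 0.0404]
eef_rot: [0.0, 0.998, 0.063, 0.0]
wrist_force: [0.3, 0.5, -1.0]
opening: 0.518
grasp_force: 62.3
```

Just touching, as expected at 0.0404. Release.

Call:
servo_tool(series=".1 0 0 0.0005 0 0 0;0 0 0 0.0005 0 0 0;-.3 0 0 0 0 0 0;-.6 0 0 -.001 0 0 0;-.6 0 0 -.003 0 0 0;-.6 0 0 -.02 0 0 0;-1 0 0 -.05 0 0 0;-1 0 0 -.085 0 0 0;-1 0 0 -.12 0 0 0;-1 0 0 -.15 0 0 0;-1 0 0 -.165 0 0 0;-1 0 0 -.165 0 0 0")

```text
time_s: 23.42
eef_pos: [0.4899, -0.1321, 0.2102]
eef_rot: [0.002, 0.998, 0.063, 0.004]
wrist_force: [1.3, 0.9, -0.1]
opening: 1.0
grasp_force: 0.0
```

```bash
cat >> h.py <<'E'
def top(c,x,y,rad,z0,z1,inner):
    P=cloud(c); z=P[...,2]; m=(np.hypot(P[...,0]-x,P[...,1]-y)<rad)&(z>z0)&(z<z1)
    n,l,s,_=cv2.connectedComponentsWithStats(m.astype(np.uint8)); q=P[l==1+np.argmax(s[1:,4])]
    r=cv2.minAreaRect((q[:,:2]*1000).astype(np.float32)); d=np.hypot(q[:,0]-r[0][0]/1000,q[:,1]-r[0][1]/1000)<inner
    f=np.linalg.lstsq(np.c_[q[d][:,:2],np.ones(d.sum())],q[d][:,2],rcond=None)[0]
    print(np.round(r[0],1),np.round(r[1],1),round(r[2],1),'z',round(float(np.median(q[d][:,2])),4),'tilt',np.round(f[:2],3))
E
python3 - <<'E'
from h import *
c=cam('wrist'); print('lap'); top(c,.4855,-.1315,.06,.02,.06,.02)
try: print('stone'); top(c,.47,-.33,.09,.015,.04,.025)
except Exception as e: print(e)
go([.42,-.335,.2],-70)
E
```

```text
lap
[ 487.  -130.3] [45.2 45.7] 7.7 z 0.0303 tilt [-0.004  0.   ]
stone
[ 470.2 -329.8] [130.5  61. ] 20.4 z 0.0269 tilt [-0.003  0.   ]
t 23.47 shift [-0.094   0.1931  0.0079] turn [  0.2  -0.2 -12.7] | pos [ 0.4888 -0.1315  0.2077] open 0.997
```

The lap is seated and flat, and the stone hasn't moved. Going to the stone.

Call:
servo_tool(series="-1 -.004 .018 0 0 0 -5;-1 -.011 .05 0 0 0 -10;-1 -.019 .085 0 0 0 -12.5;-1 -.028 .125 .01 0 0 -12.5;-1 -.035 .16 .03 0 0 -12.5;-1 -.041 .185 .055 0 0 -12.5;-1 -.043 .194 .08 0 0 -12.5;-1 -.043 .194 .1 0 0 -12.5;-1 -.043 .194 .11 0 0 -12.5;-1 -.043 .194 .11 0 0 -12.5;-1 -.043 .194 .11 0 0 -12.5")

```text
time_s: 24.38
eef_pos: [0.4689, -0.3278, 0.0944]
eef_rot: [-0.001, 0.985, 0.172, -0.001]
wrist_force: [0.7, -0.5, 0.6]
opening: 0.997
grasp_force: 0.0
```

```bash
python3 - <<'E'
from h import *
go([.4702,-.330,.035],-69.8)
E
```

```text
t 24.38 shift [0.0005 0.0027 0.0594] turn [-0.1  0.1 -0.4] | pos [ 0.4689 -0.3278  0.0944] open 0.997
```

Call:
servo_tool(series="-1 .001 .002 .01 0 0 0;-1 .001 .002 .03 0 0 0;-1 .001 .002 .045 0 0 0;-1 .001 .002 .055 0 0 0;-1 .001 .002 .06 0 0 0;-1 .001 .002 .061 0 0 0;-1 .001 .002 .061 0 0 0;-1 .001 .002 .061 0 0 0")

```text
time_s: 25.05
eef_pos: [0.4716, -0.3308, 0.0353]
eef_rot: [0.001, 0.985, 0.172, 0.0]
wrist_force: [0.9, -0.1, 0.7]
opening: 0.998
grasp_force: 0.0
```

Call:
servo_tool(series="1 0 0 0 0 0 0;1 0 0 0 0 0 0;1 0 0 0 0 0 0;1 0 0 0 0 0 0;1 0 0 0 0 0 0;1 0 0 0 0 0 0;1 0 0 0 0 0 0")

```text
time_s: 25.63
eef_pos: [0.4714, -0.3307, 0.0355]
eef_rot: [0.001, 0.985, 0.172, 0.0]
wrist_force: [-1.0, 1.5, 5.3]
opening: 0.68
grasp_force: 65.5
```

Call:
servo_tool(series="1 0 0 -.004 0 0 0;1 0 0 -.015 0 0 0;1 0 0 -.035 0 0 0;1 0 0 -.06 0 0 0;1 0 0 -.09 0 0 0;1 0 0 -.115 0 0 0;1 0 0 -.135 0 0 0;1 0 0 -.145 0 0 0;1 0 0 -.145 0 0 0;1 0 0 -.145 0 0 0")

```text
time_s: 26.47
eef_pos: [0.4707, -0.3301, 0.1791]
eef_rot: [0.0, 0.985, 0.172, 0.0]
wrist_force: [0.3, -0.2, -3.8]
opening: 0.682
grasp_force: 65.5
```

```bash
python3 - <<'E'
from h import *
go([.5095,.3135,.18],-69.2)
E
```

```text
t 26.47 shift [ 0.2541 -0.5925 -0.0009] turn [ 0. -0. -1.] | pos [ 0.4707 -0.3301  0.1791] open 0.682
```

Call:
servo_tool(series="1 .004 -.01 0 0 0 0;1 .012 -.028 0 0 0 0;1 .023 -.053 0 0 0 0;1 .035 -.081 0 0 0 0;1 .047 -.109 0 0 0 0;1 .059 -.137 0 0 0 0;1 .071 -.165 0 0 0 0;1 .083 -.193 0 0 0 0;1 .095 -.221 0 0 0 0;1 .107 -.249 0 0 0 0;1 .119 -.277 0 0 0 0;1 .131 -.305 0 0 0 -1")

```text
time_s: 27.47
eef_pos: [0.4892, 0.0035, 0.1773]
eef_rot: [-0.001, 0.984, 0.18, -0.002]
wrist_force: [0.7, -0.6, -4.8]
opening: 0.683
grasp_force: 65.5
```

Call:
servo_tool(series="1 .012 -.028 0 0 0 0;1 .024 -.056 0 0 0 0;1 .036 -.084 0 0 0 0;1 .048 -.112 0 0 0 0;1 .06 -.14 0 0 0 0;1 .072 -.168 0 0 0 0;1 .084 -.196 0 0 0 0;1 .096 -.224 0 0 0 0;1 .107 -.25 0 0 0 0;1 .115 -.268 0 0 0 0;1 .119 -.279 0 0 0 0;1 .12 -.283 0 0 0 0")

```text
time_s: 28.47
eef_pos: [0.5012, 0.3097, 0.1774]
eef_rot: [0.0, 0.983, 0.181, -0.002]
wrist_force: [-0.2, -0.1, -2.4]
opening: 0.679
grasp_force: 65.5
```

Call:
servo_tool(series="1 0 0 .01 0 0 0;1 0 0 .025 0 0 0;1 0 0 .035 0 0 0;1 0 0 .035 0 0 0;1 0 0 .035 0 0 0")

```text
time_s: 28.88
eef_pos: [0.5022, 0.3069, 0.1429]
eef_rot: [0.0, 0.984, 0.18, -0.001]
wrist_force: [0.3, 0.5, -3.5]
opening: 0.681
grasp_force: 65.5
```

```bash
python3 - <<'E'
from h import *
c=cam('wrist'); save(c,'w9.png')
im=c['img'].astype(int); m=((im[...,0]-im[...,2]>40)&(im[...,1]/(im[...,0]+1)<.66)).astype(np.uint8)
n,l,s,ce=cv2.connectedComponentsWithStats(m)
for i in range(1,n):
    if s[i,4]>300: print(s[i],blob(c,(l==i).astype(np.uint8),(0,640,0,400),.008))
P=cloud(c); o=ctrl.get_obs()['eef_pos']; top(c,o[0],o[1],.09,o[2]-.016,o[2]-.004,.025)
go([.510,.314,.045],-69.2)
E
```

```text
[253  87  60  30 408] (array([568.9, 361.9]), array([22.9, 49.1]), 20.7)
[313  86  56  27 403] (array([589. , 318.1]), array([19.6, 45.5]), 16.2)
[507.2 309.3] [120.5  85.1] 17.4 z 0.1343 tilt [-0.003 -0.001]
t 28.93 shift [ 0.009  -0.0037  0.099 ] turn [ 0.   0.  -0.1] | pos [0.503  0.3074 0.144 ] open 0.684
```

View pics/w9.png

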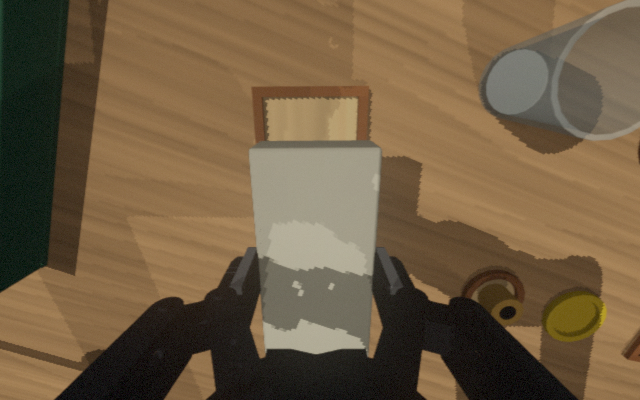

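The stone is aligned with its rest, whose far edge runs from (253,88) to (369,88). The glass is clear at right.

```bash
python3 - <<'E'
from h import *
c=cam('wrist'); q=plane(c,[(253,87),(369,87)],.008)[:,:2]; d=q[1]-q[0]; n=np.array([-d[1],d[0]])/np.hypot(*d)
print(q,np.hypot(*d),'angle',np.degrees(np.arctan2(*d[::-1])),'centre',q.mean(0)-n*.083)
go([.510,.314,.045],-69.2)
E
```

```text
[[0.57220924 0.38903042]
 [0.60598053 0.29957705]] 0.09561592059705402 angle -69.31699778667216 centre [0.51144433 0.31498836]
t 28.98 shift [ 0.0084 -0.0036  0.0997] turn [ 0.  -0.  -0.1] | pos [0.5034 0.3077 0.1447] open 0.681
```

Call:
servo_tool(series="1 .003 -.001 .005 0 0 0;1 .007 -.002 .015 0 0 0;1 .01 -.003 .033 0 0 0;1 .01 -.003 .053 0 0 0;1 .01 -.003 .07 0 0 0;1 .01 -.003 .083 0 0 0;1 .01 -.003 .092 0 0 0;1 .01 -.003 .097 0 0 0;1 .01 -.003 .1 0 0 0;1 .01 -.003 .1 0 0 0;1 .01 -.003 .1 0 0 0")

```text
time_s: 29.9
eef_pos: [0.5118, 0.3148, 0.045]
eef_rot: [-0.0, 0.984, 0.18, 0.001]
wrist_force: [-0.0, -0.2, -3.6]
opening: 0.682
grasp_force: 65.5
```

Call:
servo_tool(series="1 0 0 .001 0 0 0;1 0 0 .002 0 0 0;1 0 0 .003 0 0 0;1 0 0 .003 0 0 0;1 0 0 .003 0 0 0")

```text
time_s: 30.32
eef_pos: [0.5112, 0.3146, 0.0414]
eef_rot: [-0.0, 0.984, 0.18, 0.0]
wrist_force: [0.1, 0.2, -3.5]
opening: 0.681
grasp_force: 65.5
```

Call:
servo_tool(series="1 0 0 .001 0 0 0;1 0 0 .002 0 0 0;1 0 0 .0025 0 0 0;1 0 0 .0025 0 0 0;1 0 0 .0025 0 0 0")

```text
time_s: 30.73
eef_pos: [0.5112, 0.3145, 0.0387]
eef_rot: [0.0, 0.984, 0.18, -0.0]
wrist_force: [0.3, 0.1, -3.4]
opening: 0.68
grasp_force: 65.6
```

Call:
servo_tool(series="1 0 0 .0005 0 0 0;1 0 0 .0005 0 0 0;1 0 0 .0005 0 0 0")

```text
time_s: 30.98
eef_pos: [0.5113, 0.3146, 0.0385]
eef_rot: [0.0, 0.984, 0.18, 0.0]
wrist_force: [-0.5, 0.3, -0.8]
opening: 0.682
grasp_force: 65.8
```

Call:
servo_tool(series=".2 0 0 .0005 0 0 0;0 0 0 .0005 0 0 0;-.4 0 0 0 0 0 0;-.8 0 0 0 0 0 0;-1 0 0 -.002 0 0 0;-1 0 0 -.01 0 0 0;-1 0 0 -.03 0 0 0;-1 0 0 -.06 0 0 0;-1 0 0 -.095 0 0 0;-1 0 0 -.13 0 0 0;-1 0 0 -.16 0 0 0;-1 0 0 -.16 0 0 0")

```text
time_s: 31.98
eef_pos: [0.5152, 0.3162, 0.2072]
eef_rot: [-0.001, 0.984, 0.18, 0.007]
wrist_force: [0.8, 0.5, 1.2]
opening: 0.999
grasp_force: 0.0
```

Call:
servo_tool(series="-1 -.03 0 -.02 0 0 0;-1 -.06 0 -.04 0 0 0;-1 -.07 0 -.06 0 0 0;-1 -.07 0 -.06 0 0 0;-1 -.07 0 -.06 0 0 0;-1 -.07 0 -.06 0 0 0")

```text
time_s: 32.48
eef_pos: [0.446, 0.2898, 0.2582]
eef_rot: [-0.0, 0.984, 0.18, 0.0]
wrist_force: [-0.7, 0.5, -0.3]
opening: 1.003
grasp_force: 0.0
```

```bash
python3 - <<'E'
from h import *
o=ctrl.get_obs(); print(o['eef_pos'],o['wrist_force'])
c=cam('wrist'); print('stone'); top(c,.511,.3145,.09,.02,.06,.025)
for n,x,y,r,i in (('collar',.4615,.0905,.04,.014),('wheel',.669,.017,.05,.023),('lap',.486,-.131,.05,.02)):
    for w in ('top','wrist'):
        try: print(n,w); top(cam(w),x,y,r,.02,.06,i)
        except Exception as e: print(e)
save(cam('top'),'top9.png')
E
```

```text
[0.44596614 0.28976527 0.25820227] [-0.67316825  0.49103641 -0.31508643]
stone
[510.  314.6] [129.3  60.1] 21.1 z 0.0298 tilt [-0.001  0.002]
collar top
[461.3  91.7] [30.1 28.6] 44.6 z 0.0297 tilt [-0.024  0.052]
collar wrist
[461.5  91.7] [31.  31.1] 76.6 z 0.0301 tilt [-0.002 -0.003]
wheel top
[669.6  18. ] [50.3 51.8] 89.9 z 0.0301 tilt [ 0.016 -0.01 ]
wheel wrist
[668.  20.] [53.8 50.5] 40.9 z 0.0301 tilt [-0.001 -0.006]
lap top
[ 486.4 -129.9] [46.4 45.9] 7.9 z 0.0303 tilt [-0.021  0.014]
lap wrist
[ 486.1 -129.9] [46.4 49.4] 8.2 z 0.0305 tilt [ 0.002 -0.007]
```

View pics/top9.png

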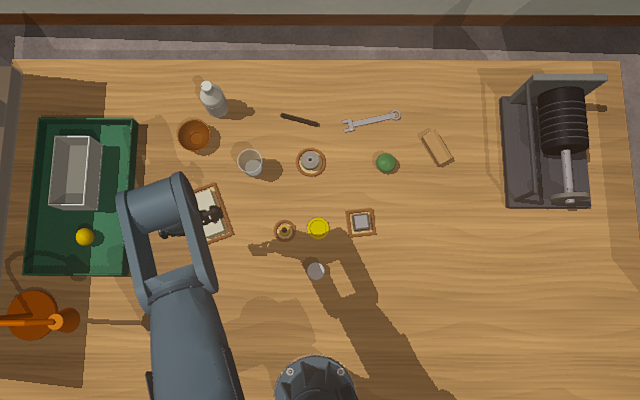

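All four pieces lie flat in their rests: collar (285,230), wheel (311,161), lap (361,222), stone (209,213). The glass is unmoved at (250,162). Handing in.

```bash
python3 -c "
from bench import ctrl; print(ctrl.hand_in())"
```

```text
the job is handed in; nothing more can be done
None
```

The job is handed in: camera checks just before showed the collar, wheel, lap block and stone flat in their own rests within about 4 mm of centre and the glass unmoved; the hand-in returned no verdict.

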